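# Fit the fresh baking-paper roll in the counter holder and set its drag lever

## Task

Fit the fresh white paper roll on its sprung spindle into the white counter holder: push the spindle's orange sprung pin in so that the roll goes between the two end cups (either way round), and let it spring out so that both spindle ends sit fully home in the cups and you have let go of the roll. Then throw the holder's drag lever from its middle notch into the notch marked with the red dot, and let go. Leave the teapot, jars, pot, mill and tin standing where they are.

Things in the scene. Friction and masses are not known exactly. Their poses are not given: they have to be found in the camera images.
- roll: White roll, 46 mm thick, 100 mm long, on a spindle, about 0.23 kg; origin at its centre on the axis; own y runs along the spindle to the orange sprung pin. A grey square plate, 52 x 52 x 4 mm, at each end of the paper (outer faces at y = +-54 mm) stops it rolling: it lies with its axis 26 mm up. Black stub at y -54 to -102 mm, orange pin at y 54 to 102 mm, both 12 mm thick.
- spring_tip (a point): The outermost point of the orange sprung pin's half-round end; moves with the pin. 204 mm from the other tip when the spring is free.
- solid_tip (a point): The outermost point of the black solid stub's half-round end.
- spring_pin (a joint): How far the orange pin is pressed into the spindle, m: 0 free, 0.026 fully in. Pushing it in takes 1.4 N to start and 10.5 N fully in (350 N/m). About 0.006 when the roll is fitted.
- holder: White roll holder, fixed to the worktop. Origin on the worktop under the middle between the cups; own y points from the right to the left cup, own x away from the robot. Base 100 x 235 mm, 10 mm thick; two upright cheeks, 52 mm wide in x, 16 mm thick, tops 92 mm up, inner faces at y = +-89 mm. In each inner face a round blind cup, 20 mm in diameter, 10 mm deep, centred 75 mm up.
- cup_left (a point): Centre of the floor of the left cup (holder y = +99 mm, 75 mm up); its mouth lies 10 mm nearer the middle. A fitted spindle rests on the lower side of the cups, axis about 71 mm up. With one tip on a cup floor the pin must be in by at least 16 mm for the other end to pass inside the other cheek.
- cup_right (a point): Centre of the floor of the right cup (holder y = -99 mm, 75 mm up), like the left; the two floors are 198 mm apart.
- drag_lever (a joint): Angle of the drag lever about its upright pivot, rad: 0 in the middle notch, where it points towards the holder's -x (the robot); positive swings its knob towards the holder's -y (towards the roll), negative towards +y. Sprung detents at -0.55, 0 and +0.55; past about 0.32 it clicks on into the outer notch by itself. Needs up to about 5 N at the knob; stops at +-0.65.
- lever_pivot (a point): On the lever's upright pivot axis (holder x +10, y +185 mm), 26 mm up. It stands on a grey deck, beyond the left cheek: holder x -95 to 35, y 118 to 252 mm, 9 mm high; a dark notched steel plate on it, under the lever, rises to 22 mm.
- lever_knob (a point): Middle of the lever's black upright round knob, 18 mm in diameter, from 40 to 80 mm above the worktop (this point is 60 mm up), 55 mm from the pivot axis.
- lever_pointer (a point): Point on the lever's centre line 84 mm from the pivot, just past the pointer's end; it lies over the dot of the notch the lever is in.
- red_dot: Red dot, 13 mm in diameter, 2 mm thick, fixed on the grey deck at one of the two outer notches (+0.55 or -0.55), 84 mm from the pivot; origin at its centre.
- white_dot: White dot, like the red one, at the other outer notch.
- teapot: Dark teapot, 123 x 233 x 144 mm, a bystander; origin under its centre.
- jar_honey: Small orange jar with cream lid, 51 x 50 x 54 mm, a bystander; origin under its centre.
- white_pot: White beaker, 62 x 62 x 62 mm, a bystander; origin under its centre.
- mill_1: Glass mill with grey cap, 44 x 44 x 90 mm, a bystander; origin under its centre.
- tin_2: Tall cream ribbed tin with dark lid, 93 x 93 x 200 mm, a bystander; origin under its centre.
- jar_mustard: Small yellow jar with grey lid, 51 x 50 x 54 mm, a bystander; origin under its centre.

How it is judged:
By the outcome, as a careful person would: the job done as asked, in the order asked, and still so for the second after the job is handed in, with the robot touching nothing.
It also fails if it takes over 51 s, if anything falls off the work surface, if the arm or the gripper's body presses on something with over 40 N, if the wrist force passes 120 N, or if a joint passes its speed limit or range.

## Robot

A 7-joint arm with a two-finger parallel gripper is mounted at the origin on a cart in front of the work surface, level with it; the furniture and walls round the work are solid. World frame = base frame: x ahead of the robot, y to its left, z up, the work surface at z = 0. Lengths are in m, angles in degrees, forces in N, time in s.
With the tool pointing down it reaches from about 0.425 to 0.875 m from the base axis. Payload 4.7 kg.
Tool frame: the origin (TCP) lies between the finger pads; the fingertips stand env.tip_reach ahead of it and the grasp point (between the pads) lies 2 mm behind it (env.tip_reach is the distance from the TCP to the fingertips, in m); z points along the fingers, y is the line along which they close (so a half turn about z gives the same grasp; the last joint's range is limited). The gripper opens to 87 mm and grips with 3 to 60 N. Pads are 19 mm wide; open, the fingers measure 117 mm over their backs; the gripper's body (75 mm by 190 mm) begins 51 mm behind the grasp point.
Start: joints at [73.115, 18.392, -4.016, 83.108, 1.295, 78.541, -3.26], TCP at [0.198, -0.619, 0.24] pointing down, gripper open.
Joint ranges: [-163.93, 163.93], [-17.29, 119.83], [-79.2, 71.16], [3.27, 140.29], [-89.18, 269.18], [5.43, 117.66], [-154.24, 154.24]. Speed limits (degrees/s): [147.25, 147.25, 180, 180, 180, 180, 180].

## Interface

Orientations are given as [roll, pitch, yaw] about the fixed x, y, z axes, in that order (R = Rz(yaw) Ry(pitch) Rx(roll)).
In Python, from cell import env gives the robot as it stands.
- The arm moves only by the tool steer_hand, called after "Request:" as name(argument=value, ...) on one line, values as JSON. Schema: {"type":"object","properties":{"rows":{"type":"array","items":{"type":"object","properties":{"sx":{"type":"number"},"sy":{"type":"number"},"sz":{"type":"number"},"rz":{"type":"number"},"aperture":{"type":"number"}},"additionalProperties":false,"required":["aperture"]},"minItems":1,"maxItems":8},"squeeze":{"type":"number"},"only":{"type":"string"},"quiet":{"type":"boolean"},"lines":{"type":"string"}},"required":["rows"],"additionalProperties":false}. rows is a list of rows, 1 to 8 of them, each an object with the fields sx, sy, sz (the shift in units of 50 mm), rz (a turn about the tool's z in units of 10 degrees), aperture (the finger opening in m); a field left out counts as zero (the opening has to be given); each row is the pose to reach, as a shift and turn from the pose commanded when the call began, along the tool's axes at that moment; what a row does not reach only later rows make up. A row lasts 1/12 s, in which the tool goes at most 0.0417 m and 7.16 degrees, less where a joint would pass 70% of its speed; a pose out of reach is approached as far as the arm can. The fingers move at their own pace and stop on an object; squeeze is the grip in N (left out, the last holds). Time passes only in rows, so rows that do not move let the fingers close. The tool returns the time, the measured TCP pose, the force, the opening and the grip force at its end. only (a regular expression) keeps the lines of the reply that match it, lines (a string "A,B") keeps lines A to B, and quiet returns only ok. Input that does not fit is refused with a message, and nothing moves.
- env.get_obs(): the state, without advancing time (a new reading comes with each control period).
- env.read_camera(name): name is "side" or "top" or "wrist"; returns a dict with "color" (420x560x3 uint8, blue, green, red), "fx", "fy", "cx", "cy" (pixels), "world_from_camera" (4x4, takes a point from camera to world coordinates). Camera axes: x right, y down, z forward; pixel columns grow to the right and rows downward; lengths in m; the calibration is good to about 2 mm. A picture is of the moment at which its call begins. There is no depth.
- env.sign_off(): hands the job in; it is judged then, once.
The state is a dict: "time_s": time; "qpos": joint angles; "joint_velocities": joint speeds; "effort": joint torques, N m; "tool_pos": TCP position; "tool_rot": TCP orientation; "force": force on the tool from outside, world axes, zero at the start; "wrist_torque": the same for the moment, N m; "grip_width": finger opening in m; "grasp_force": force on a finger pad.
Only numpy, scipy, OpenCV 4.12 (cv2) and the standard library are available. Lean on these libraries where they do the work, as an engineer would, in place of code of your own. Each camera call takes 0.05 s, during which the arm holds its last target. There are 200 camera calls.

## Working session

There is one attempt and no reset: what is moved stays moved. The work goes in short steps, Python scripts to look and compute and a tool call to move; the robot and the scene stay as the last step left them, time stands still between calls to the robot, and variables do not carry over. Pictures are saved under pics/ and viewed, at most 11 in all, crops included, and the job is handed in when it is done.

```bash
ls; mkdir -p pics; python3 - <<'E'
from cell import env
import cv2,numpy as np
o=env.get_obs();print(o['tool_pos'],o['tool_rot'],o['grip_width'],o['time_s'],env.tip_reach)
for n in('top','side'):
    c=env.read_camera(n);cv2.imwrite(f'pics/{n}0.png',c['color']);print(n,c['fx'],c['cx'],c['cy'],np.round(c['world_from_camera'],3).tolist())
E
```

```text
cell.py
pics
[ 0.197358   -0.61875901  0.23846279] [-1.79889418e+02  5.49765402e-03  1.76963358e+01] 0.08697619254820188 0.0 0.017
top 513.7310092385407 277.70464540963803 208.42151052815208 [[-0.015, -0.994, 0.108, 0.443], [-1.0, 0.015, 0.003, -0.025], [-0.004, -0.108, -0.994, 1.493], [0.0, 0.0, 0.0, 1.0]]
side 436.49870978161687 284.75707637670524 206.25836771942426 [[-0.841, -0.292, 0.456, 0.068], [-0.541, 0.488, -0.685, 0.78], [-0.023, -0.822, -0.568, 0.721], [0.0, 0.0, 0.0, 1.0]]
```

View pics/top0.png

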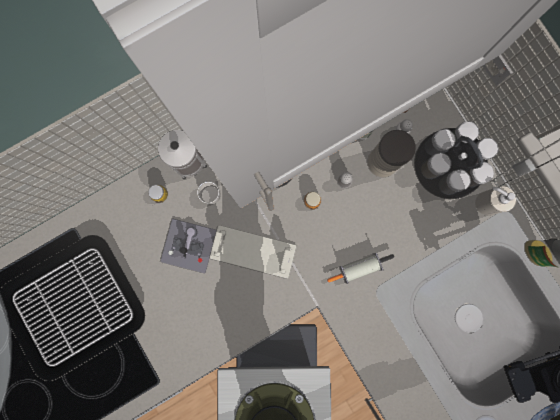

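View pics/side0.png

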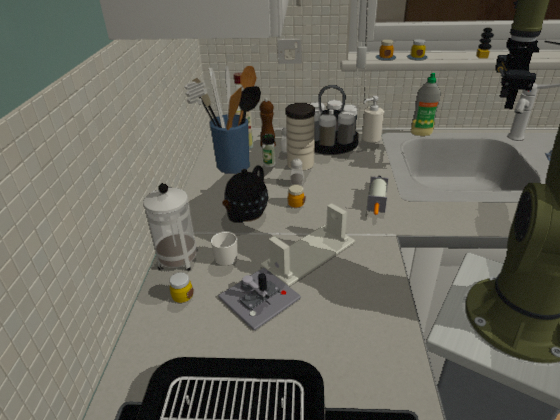

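Top: roll near (360,268) with orange pin at (330,280), holder between (215,240) and (290,262), lever (190,237), red dot (200,260). Side: red dot (284,293), knob (263,281), roll (378,195). I'll take a zoomed crop for precise features.

```bash
cat > h.py <<'E'
import numpy as np,cv2
from cell import env
def P(n):
    c=env.read_camera(n); c['T']=np.array(c['world_from_camera']); return c
def ray(c,uv):
    d=c['T'][:3,:3]@np.array([(uv[0]-c['cx'])/c['fx'],(uv[1]-c['cy'])/c['fy'],1]); return c['T'][:3,3],d/np.linalg.norm(d)
def plane(c,uv,z):
    o,d=ray(c,uv); return o+d*(z-o[2])/d[2]
def tri(c1,p1,c2,p2):
    o1,d1=ray(c1,p1);o2,d2=ray(c2,p2)
    s=np.linalg.lstsq(np.c_[d1,-d2],o2-o1,rcond=None)[0]
    a,b=o1+s[0]*d1,o2+s[1]*d2; return (a+b)/2,np.linalg.norm(a-b)
def proj(c,p):
    q=c['T'][:3,:3].T@(np.asarray(p)-c['T'][:3,3]); return np.array([c['fx']*q[0]/q[2]+c['cx'],c['fy']*q[1]/q[2]+c['cy']])
def blobs(c,lo,hi,box,amin=4):
    x0,y0,x1,y1=box; h=cv2.cvtColor(c['color'],cv2.COLOR_BGR2HSV)[y0:y1,x0:x1]
    m=cv2.inRange(h,lo,hi); n,l,s,ce=cv2.connectedComponentsWithStats(m)
    out=[]
    for i in range(1,n):
        if s[i,4]>=amin:
            pts=np.argwhere(l==i)[:,::-1]+[x0,y0]
            v=np.linalg.svd(pts-pts.mean(0),full_matrices=False)[2][0] if len(pts)>2 else np.zeros(2)
            t=(pts-pts.mean(0))@v
            out.append((s[i,4],pts.mean(0).round(1),pts[t.argmin()],pts[t.argmax()]))
    return sorted(out,key=lambda b:-b[0])
E
python3 - <<'E'
from h import *
t=P('top');s=P('side')
a=cv2.resize(t['color'][212:292,150:400],None,fx=3,fy=3,interpolation=cv2.INTER_CUBIC)
b=cv2.resize(s['color'][165:335,210:400],None,fx=2.1,fy=2.1,interpolation=cv2.INTER_CUBIC)
im=np.zeros((240+b.shape[0],750,3),np.uint8);im[:240]=a;im[240:,:b.shape[1]]=b;cv2.imwrite('pics/z1.png',im)
for n,c,box in(('top',t,(150,200,410,300)),('side',s,(210,165,400,335))):
    print(n,'orange',blobs(c,(5,130,120),(20,255,255),box)); print('red',blobs(c,(0,150,80),(4,255,255),box),blobs(c,(172,150,80),(180,255,255),box))
    print('black',blobs(c,(0,0,0),(180,255,45),box,8)[:6])
E
```

```text
top orange [(np.int32(56), array([335. , 277.8]), array([342, 275]), array([328, 281])), (np.int32(25), array([311.8, 206.1]), array([306, 203]), array([318, 205]))]
red [(np.int32(10), array([199.6, 259.7]), array([198, 260]), array([201, 259]))] []
black []
side orange [(np.int32(84), array([299. , 198.8]), array([303, 193]), array([300, 206])), (np.int32(41), array([376.5, 208.1]), array([378, 203]), array([376, 214]))]
red [(np.int32(18), array([283.1, 292.1]), array([281, 291]), array([285, 293]))] []
black [(np.int32(1858), array([245.5, 195.4]), array([260, 166]), array([234, 222])), (np.int32(123), array([262.3, 281.9]), array([262, 273]), array([263, 290])), (np.int32(36), array([246. , 287.6]), array([251, 288]), array([241, 286])), (np.int32(33), array([256.9, 294.2]), array([251, 292]), array([262, 299])), (np.int32(13), array([243.6, 304. ]), array([240, 301]), array([248, 308])), (np.int32(9), array([266.7, 296.1]), array([265, 296]), array([268, 297]))]
```

View pics/z1.png

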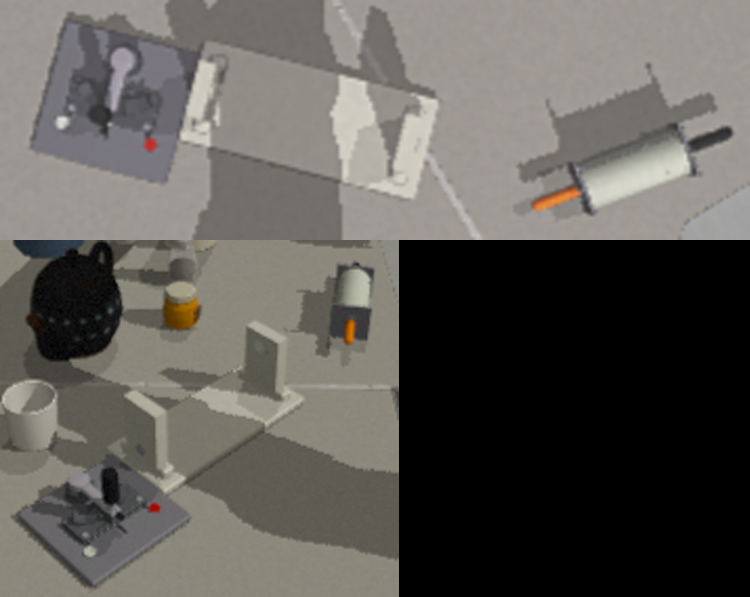

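Zoomed: roll tips in top at about (327.7,281) orange and (393.7,255.7) black. Base corners are at crop (205,42), (438,97), (412,198), (183,140). The red dot is on the roll side, so the lever goes to +0.55.

```bash
python3 - <<'E'
from h import *
np.set_printoptions(precision=4,suppress=True)
t=P('top');s=P('side')
T=lambda x,y:(149.67+x/3,211.67+y/3)
S=lambda x,y:(209.75+x/2.1,164.75+(y-240)/2.1)
print('orange tip tri',tri(t,(327.7,281),s,(376,214.5)))
a=plane(t,(327.7,281),.026);b=plane(t,(393.7,255.7),.026);print('tips',a,b,np.linalg.norm(a-b),(a+b)/2,'ang of +y axis',np.degrees(np.arctan2(*(a-b)[[1,0]])))
print('plates mid',)
print('red tri',tri(t,(199.6,259.7),s,(283.1,292.1)))
for n,p,q in(('FR',(412,198),(302,397)),('FL',(183,140),(165,492))):print(n,tri(t,T(*p),s,S(*q)))
B=np.array([plane(t,T(*p),.010) for p in((205,42),(438,97),(412,198),(183,140))]);c=B.mean(0);print(B)
yl=(B[0]+B[3]-B[1]-B[2])/2;xl=(B[0]+B[1]-B[2]-B[3])/2
print('holder c',c,np.linalg.norm(yl),np.linalg.norm(xl),'yang',np.degrees(np.arctan2(yl[1],yl[0])),'xang',np.degrees(np.arctan2(xl[1],xl[0])))
th=np.arctan2(yl[1],yl[0])-np.pi/2
H=lambda x,y,z:np.array([c[0]+x*np.cos(th)-y*np.sin(th),c[1]+x*np.sin(th)+y*np.cos(th),z])
r=plane(t,(199.6,259.7),.011);d=r[:2]-c[:2];print('red in holder',d@[np.cos(th),np.sin(th)],d@[-np.sin(th),np.cos(th)],'expected',10-84*np.cos(.55),185-84*np.sin(.55))
print('knob side',blobs(s,(0,0,0),(180,255,45),(250,265,275,292),50),proj(s,H(-45,0,0)/1),proj(s,H(-.045,.185,.06)))
for x in(-.026,.026):
  for y in(-.105,-.089,.089,.105): print((x,y),'top',(proj(t,H(x,y,.092))-[149.67,211.67])*3,'side',(proj(s,H(x,y,.092))-[209.75,164.75])*2.1+[0,240])
E
```

```text
orange tip tri (array([ 0.3935, -0.1602,  0.0197]), np.float64(0.0013369245402220225))
tips [ 0.3931 -0.1599  0.026 ] [ 0.4615 -0.3491  0.026 ] 0.20120606839804303 [ 0.4273 -0.2545  0.026 ] ang of +y axis 109.8772014588942
plates mid
red tri (array([0.4592, 0.2058, 0.0074]), np.float64(0.0011367706050571292))
FR (array([ 0.4046, -0.0448,  0.0075]), np.float64(0.002073848692190613))
FL (array([0.4636, 0.1752, 0.0019]), np.float64(0.003251342967759576))
[[ 0.5559  0.1519  0.01  ]
 [ 0.4995 -0.0718  0.01  ]
 [ 0.4038 -0.0452  0.01  ]
 [ 0.4621  0.1733  0.01  ]]
holder c [0.4803 0.0521 0.01  ] 0.22841539794594942 0.09776955429470989 yang 75.45779976629709 xang -14.182619021758429
red in holder -0.059350479961019977 0.14255029313723772 expected -61.61205985299847 141.0942727698246
knob side [(np.int32(122), array([262.2, 281.7]), array([262, 273]), array([263, 290]))] [-219.3438  -96.1191] [264.0157 281.049 ]
(-0.026, -0.105) top [410.4088 172.4544] side [288.4127 335.6245]
(-0.026, -0.089) top [393.1831 168.2323] side [279.4778 341.1337]
(-0.026, 0.089) top [202.3333 121.4539] side [169.2694 409.0879]
(-0.026, 0.105) top [185.2486 117.2663] side [158.2763 415.8663]
(0.026, -0.105) top [423.8845 116.3115] side [255.7447 318.1028]
(0.026, -0.089) top [406.7207 112.1246] side [246.8079 323.3149]
(0.026, 0.089) top [216.5536  65.7362] side [136.9177 387.4054]
(0.026, 0.105) top [199.5297  61.5835] side [125.9907 393.7783]
```

The manual's scale: shifts go in units of 50 mm and turns go in units of 10 degrees. Converting my numbers, 0.28 m is 5.6, 0.25 m is 5, -7 degrees is -0.7.

Request:
steer_hand(rows=[{"sx":0.8,"sy":-0.66,"rz":-0.7,"aperture":0.087},{"sx":1.6,"sy":-1.34,"rz":-1.4,"aperture":0.087},{"sx":2.4,"sy":-2,"rz":-2.1,"aperture":0.087},{"sx":3.2,"sy":-2.68,"rz":-2.8,"aperture":0.087},{"sx":3.8,"sy":-3.2,"rz":-3.5,"aperture":0.087},{"sx":4.4,"sy":-3.7,"rz":-4.2,"aperture":0.087},{"sx":5,"sy":-4.2,"rz":-4.9,"aperture":0.087},{"sx":5.6,"sy":-4.7,"rz":-5.6,"aperture":0.087}])

```text
time_s: 0.97
tool_pos: [0.3762, -0.3356, 0.2398]
tool_rot: [180.0, 0.0, 74.0]
force: [0.9, -0.6, 0.5]
grip_width: 0.0866
grasp_force: 0.0
```

```bash
python3 - <<'E'
from cell import env
o=env.get_obs();print(o['tool_pos'],o['tool_rot'],o['qpos'])
E
```

```text
[ 0.37622509 -0.33561778  0.23977957] [1.79977773e+02 4.19278387e-02 7.40254140e+01] [ 59.63115475   1.47917583 -21.18549269 102.78787891   0.58255816
  75.79700959  22.33492884]
```

```bash
cat >> h.py <<'E'
def go(x,y,z,yaw):
    o=env.get_obs();p=np.array(o['tool_pos']);r=np.radians(o['tool_rot'][2]);d=np.array([x,y,z])-p
    print('shift',np.round([d[0]*np.cos(r)+d[1]*np.sin(r),d[0]*np.sin(r)-d[1]*np.cos(r),-d[2],o['tool_rot'][2]-yaw],4))
E
python3 -c "
from h import *
go(.427,-.2545,.17,110)"
```

```text
shift [ 9.20000e-02  2.65000e-02  6.98000e-02 -3.59746e+01]
```

In the tool's units: 0.092 m is 1.84, 0.08 m is 1.6, -36 degrees is -3.6.

Request:
steer_hand(rows=[{"sx":0.4,"sy":0.1,"sz":0.28,"rz":-0.7,"aperture":0.087},{"sx":0.8,"sy":0.2,"sz":0.56,"rz":-1.4,"aperture":0.087},{"sx":1.2,"sy":0.32,"sz":0.84,"rz":-2.1,"aperture":0.087},{"sx":1.6,"sy":0.44,"sz":1.12,"rz":-2.8,"aperture":0.087},{"sx":1.84,"sy":0.53,"sz":1.4,"rz":-3.6,"aperture":0.087},{"sx":1.84,"sy":0.53,"sz":1.4,"rz":-3.6,"aperture":0.087},{"sx":1.84,"sy":0.53,"sz":1.4,"rz":-3.6,"aperture":0.087}])

```text
time_s: 1.55
tool_pos: [0.4265, -0.2563, 0.1693]
tool_rot: [-179.9, -0.0, 109.6]
force: [0.5, -0.8, 0.8]
grip_width: 0.087
grasp_force: 0.0
```

```bash
python3 - <<'E'
from h import *
c=P('wrist');cv2.imwrite('pics/w1.png',c['color']);go(.427,-.2545,.026,110);print(env.get_obs()['qpos'])
E
```

```text
shift [ 0.0027  0.0014  0.144  -0.5054]
[ 54.36884598   4.02257421 -27.19813896 108.6585522    2.03143765
  67.76154803  45.95407757]
```

View pics/w1.png

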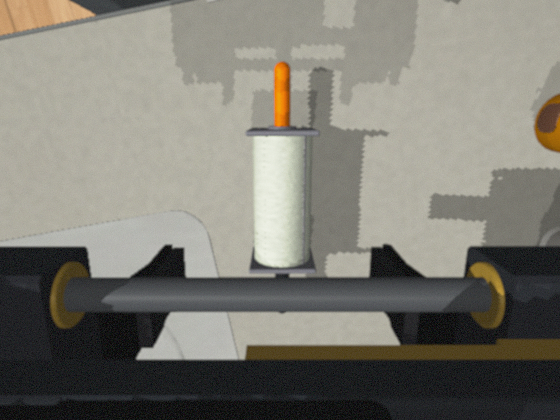

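The roll stands upright in the wrist view: orange tip (282,62), plates' tops at about (283,131) and (282,265), black tip at about (282,311) behind the bar. I'll check position and height against the top view.

```bash
python3 - <<'E'
from h import *
np.set_printoptions(precision=4,suppress=True)
w=P('wrist');t=P('top')
b=blobs(w,(5,130,120),(20,255,255),(240,40,330,140),50);print(b)
a=plane(w,(282,62),.026);k=plane(w,(282,311),.026);print('wrist tips',a,k,np.linalg.norm(a-k),(a+k)/2,np.degrees(np.arctan2(*(a-k)[[1,0]])))
print(tri(w,(282,62),t,(327.7,281)),tri(w,(282,311),t,(393.7,255.7)))
print('centroid',tri(w,b[0][1],t,(335,277.8)))
go(.427,-.2545,.028,109.8)
E
```

```text
[(np.int32(966), array([281.6,  92.5]), array([279,  60]), array([284, 124]))]
wrist tips [ 0.3943 -0.1579  0.026 ] [ 0.4623 -0.3483  0.026 ] 0.20222031181707306 [ 0.4283 -0.2531  0.026 ] 109.65680562996367
(array([ 0.394 , -0.159 ,  0.0354]), np.float64(0.0010968075594543173)) (array([ 0.462 , -0.349 ,  0.0254]), np.float64(0.001024037025520473))
centroid (array([ 0.4017, -0.1789,  0.043 ]), np.float64(0.0010605186334248084))
shift [ 0.0035  0.0016  0.1426 -0.357 ]
```

In the tool's units: 0.144 m is 2.88, 0.115 m is 2.3.

Request:
steer_hand(rows=[{"sx":0.08,"sy":0.04,"sz":0.8,"aperture":0.087},{"sx":0.08,"sy":0.04,"sz":1.6,"aperture":0.087},{"sx":0.08,"sy":0.04,"sz":2.3,"aperture":0.087},{"sx":0.08,"sy":0.04,"sz":2.88,"aperture":0.087},{"sx":0.08,"sy":0.04,"sz":2.88,"aperture":0.087},{"sx":0.08,"sy":0.04,"sz":2.88,"aperture":0.04},{"sx":0.08,"sy":0.04,"sz":2.88,"aperture":0.04},{"sx":0.08,"sy":0.04,"sz":2.88,"aperture":0.04}], squeeze=45)

```text
time_s: 2.37
tool_pos: [0.4291, -0.2538, 0.0281]
tool_rot: [179.9, 0.2, 109.6]
force: [-0.0, 0.3, -0.4]
grip_width: 0.0743
grasp_force: 0.0
```

Request:
steer_hand(rows=[{"aperture":0.04},{"aperture":0.04},{"aperture":0.04},{"aperture":0.04}])

```text
time_s: 2.7
tool_pos: [0.4277, -0.2525, 0.0262]
tool_rot: [180.0, 0.1, 109.7]
force: [-0.1, 0.2, -0.6]
grip_width: 0.0481
grasp_force: 0.3
```

In the tool's units: -0.12 m is -2.4, -0.1 m is -2.

Request:
steer_hand(rows=[{"aperture":0.03},{"aperture":0.03},{"aperture":0.03},{"sz":-0.6,"aperture":0.03},{"sz":-1.4,"aperture":0.03},{"sz":-2,"aperture":0.03},{"sz":-2.4,"aperture":0.03},{"sz":-2.4,"aperture":0.03}])

```text
time_s: 3.37
tool_pos: [0.4296, -0.2535, 0.1496]
tool_rot: [179.8, 0.4, 109.7]
force: [1.1, 0.2, -2.5]
grip_width: 0.0449
grasp_force: 45.0
```

```bash
python3 - <<'E'
from h import *
o=env.get_obs();print(o['tool_pos'],o['tool_rot'],o['force'],o['grasp_force'])
np.set_printoptions(precision=4,suppress=True)
w=P('wrist');t=P('top')
cv2.imwrite('pics/w2.png',np.vstack([w['color'][:330],cv2.resize(t['color'][230:300,280:420],None,fx=4,fy=4)[:270]]))
E
```

```text
[ 0.42959657 -0.2535169   0.1496231 ] [179.78495698   0.36101124 109.69128668] [ 1.08079392  0.19096271 -2.51238413] 44.999016523361206
```

View pics/w2.png

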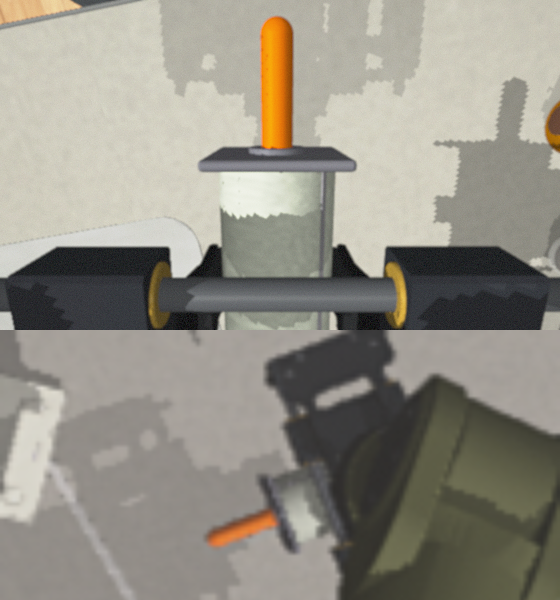

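Roll held at 45 N, straight: orange tip at wrist (277,16), top about (332.2,282.7).

```bash
python3 - <<'E'
from h import *
np.set_printoptions(precision=4,suppress=True)
w=P('wrist');t=P('top')
o=env.get_obs();p=o['tool_pos'];r=np.radians(o['tool_rot'][2]);x=np.array([np.cos(r),np.sin(r)]);y=np.array([np.sin(r),-np.cos(r)])
bw=blobs(w,(5,130,120),(20,255,255),(240,0,330,160),50);bt=blobs(t,(5,130,90),(20,255,255),(320,260,355,295));print(bw,bt)
a=plane(w,(277,16),p[2]);print(a,'tip in tool',(a-p)[:2]@x,(a-p)[:2]@y)
print(tri(w,(277,16),t,bt[0][2] if bt[0][2][0]<bt[0][3][0] else bt[0][3]),tri(w,bw[0][1],t,bt[0][1]))
g=plane(w,(277,150),p[2]);d=(a-g)[:2];print('axis yaw in tool deg',np.degrees(np.arctan2(d@y,d@x)))
E
```

```text
[(np.int32(3938), array([276.3,  83.1]), array([271,  17]), array([284, 148]))] [(np.int32(69), array([339.6, 280. ]), array([347, 276]), array([332, 284]))]
[ 0.3918 -0.1559  0.1435] tip in tool 0.10156105243036241 6.28640339365984e-05
(array([ 0.3912, -0.1587,  0.1557]), np.float64(0.0030741069512510003)) (array([ 0.3997, -0.1784,  0.1583]), np.float64(8.209388418837887e-05))
axis yaw in tool deg 0.04705284224393749
```

```bash
cat >> h.py <<'E'
TH=np.radians(-14.4); C=np.array([.4803,.0521])
def H(x,y): return C+x*np.array([np.cos(TH),np.sin(TH)])+y*np.array([-np.sin(TH),np.cos(TH)])
E
python3 - <<'E'
from h import *
t=P('top');s=P('side')
print('cabinet corner',tri(t,(243,207),s,(284,38)),'teapot',plane(s,(246,219),0),plane(s,(246,195),.07))
c=H(-.0264,-.0235);print(c);go(*c,.16,60.6)
E
```

```text
cabinet corner (array([0.55124128, 0.04281507, 0.50849922]), np.float64(0.0045962082624360825)) teapot [0.70445047 0.01922408 0.        ] [0.7094484  0.00407299 0.07      ]
[0.44888519 0.03590371]
shift [ 2.63000e-01  1.18300e-01 -1.65000e-02  4.90942e+01]
```

In the tool's units: 0.092 m is 1.84, 0.263 m is 5.26, 6 degrees is 0.6.

Request:
steer_hand(rows=[{"sx":0.68,"sy":0.3,"sz":-0.1,"rz":0.6,"aperture":0.03},{"sx":1.36,"sy":0.6,"sz":-0.16,"rz":1.2,"aperture":0.03},{"sx":2.04,"sy":0.92,"sz":-0.16,"rz":1.8,"aperture":0.03},{"sx":2.72,"sy":1.22,"sz":-0.16,"rz":2.5,"aperture":0.03},{"sx":3.4,"sy":1.52,"sz":-0.16,"rz":3.2,"aperture":0.03},{"sx":4.08,"sy":1.84,"sz":-0.16,"rz":3.8,"aperture":0.03},{"sx":4.72,"sy":2.12,"sz":-0.16,"rz":4.4,"aperture":0.03},{"sx":5.26,"sy":2.36,"sz":-0.16,"rz":4.9,"aperture":0.03}])

```text
time_s: 4.33
tool_pos: [0.4489, 0.0369, 0.1526]
tool_rot: [-179.9, 0.0, 60.4]
force: [1.4, 0.1, -2.0]
grip_width: 0.0451
grasp_force: 45.0
```

Request:
steer_hand(rows=[{"aperture":0.03},{"aperture":0.03},{"aperture":0.03}])

```text
time_s: 4.58
tool_pos: [0.4492, 0.0346, 0.1526]
tool_rot: [-179.9, 0.1, 60.8]
force: [0.2, -1.0, -1.8]
grip_width: 0.0454
grasp_force: 45.0
```

```bash
python3 - <<'E'
from h import *
np.set_printoptions(precision=4,suppress=True)
o=env.get_obs();print(o['tool_pos'],o['tool_rot'],o['force'],o['qpos'])
w=P('wrist');t=P('top');s=P('side')
a=np.zeros((600,800,3),np.uint8);a[:420,:560]=w['color'];q=cv2.resize(t['color'][210:300,200:320],None,fx=2,fy=2);a[420:600,:240]=q;q=cv2.resize(s['color'][190:310,240:380],None,fx=1.7,fy=1.7);a[:q.shape[0],560:560+q.shape[1]]=q
cv2.imwrite('pics/w3.png',a)
for h in(( -.026,.089,.092),(.026,.089,.092),(0,.089,.075),(0,.099,.075),(0,.089,.085)):print(h,proj(w,[*H(*h[:2]),h[2]]))
E
```

```text
[0.4492 0.0346 0.1526] [-179.9123    0.0626   60.7863] [ 0.1598 -0.965  -1.7516] [ 37.9835  -0.8628 -44.8471 115.1466  -0.6694  65.5744 -35.7962]
(-0.026, 0.089, 0.092) [219.1763  28.9124]
(0.026, 0.089, 0.092) [319.1501  -0.3986]
(0, 0.089, 0.075) [269.4247  22.3369]
(0, 0.099, 0.075) [264.5816   2.6821]
(0, 0.089, 0.085) [269.0087  17.8294]
```

View pics/w3.png

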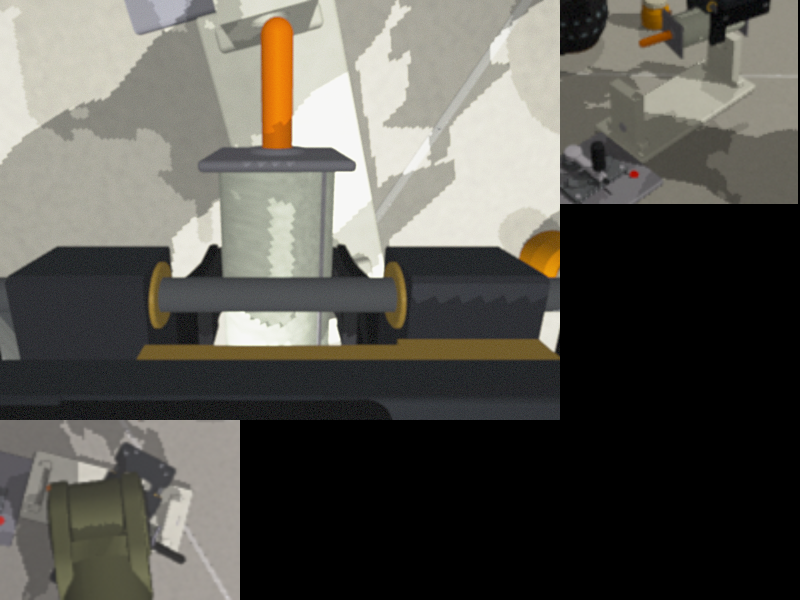

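Wrist view: the left cheek's inner top edge runs from about (217,28) to (320,0), matching the prediction to about 2 px. The stub stands in front of the right cheek, so I can descend.

In the tool's units: 0.078 m is 1.56, 0.07 m is 1.4.

Request:
steer_hand(rows=[{"sx":0.02,"sz":0.5,"aperture":0.03},{"sx":0.02,"sz":1,"aperture":0.03},{"sx":0.02,"sz":1.4,"aperture":0.03},{"sx":0.02,"sz":1.56,"aperture":0.03},{"sx":0.02,"sz":1.56,"aperture":0.03},{"sx":0.02,"sz":1.56,"aperture":0.03},{"sx":0.02,"sz":1.56,"aperture":0.03}], squeeze=55)

```text
time_s: 5.32
tool_pos: [0.4515, 0.0357, 0.0767]
tool_rot: [179.9, -0.0, 60.7]
force: [-0.4, -0.4, -0.9]
grip_width: 0.0451
grasp_force: 55.0
```

```bash
python3 - <<'E'
from h import *
np.set_printoptions(precision=4,suppress=True)
o=env.get_obs();print(o['tool_pos'],o['tool_rot'],o['force'])
go(*H(-.102*np.sin(np.radians(15)),.099-.102*np.cos(np.radians(15))),.0745,60.6)
go(*H(-.081*np.sin(np.radians(15)),.099-.081*np.cos(np.radians(15))),.0745,60.6)
go(*H(0,.018),.0745,75.6)
E
```

```text
[0.4515 0.0357 0.0767] [179.8942  -0.0483  60.6785] [-0.4019 -0.3563 -0.9398]
shift [ 0.0221 -0.0085  0.0022  0.0785]
shift [ 0.0431 -0.0085  0.0022  0.0785]
shift [  0.0458   0.0125   0.0022 -14.9215]
```

In the tool's units: 0.026 m is 0.52, 0.023 m is 0.46.

Request:
steer_hand(rows=[{"sx":0.16,"sy":-0.06,"sz":0.02,"aperture":0.03},{"sx":0.3,"sy":-0.12,"sz":0.04,"aperture":0.03},{"sx":0.4,"sy":-0.15,"sz":0.04,"aperture":0.03},{"sx":0.46,"sy":-0.15,"sz":0.04,"aperture":0.03},{"sx":0.52,"sy":-0.15,"sz":0.04,"aperture":0.03},{"sx":0.52,"sy":-0.15,"sz":0.04,"aperture":0.03},{"sx":0.52,"sy":-0.15,"sz":0.04,"aperture":0.03}])

```text
time_s: 5.9
tool_pos: [0.4562, 0.062, 0.0733]
tool_rot: [-180.0, 0.1, 60.7]
force: [-1.4, -1.0, -1.8]
grip_width: 0.0447
grasp_force: 55.0
```

```bash
python3 - <<'E'
from h import *
np.set_printoptions(precision=4,suppress=True)
for i in range(3):
    w=P('wrist');o=env.get_obs();print(o['tool_pos'],o['tool_rot'],o['force'])
cv2.imwrite('pics/w4.png',w['color'][:340])
tip=np.array(o['tool_pos'])[:2]+.102*np.array([np.cos(np.radians(o['tool_rot'][2])),np.sin(np.radians(o['tool_rot'][2]))])-C
print('free tip in holder',tip@[np.cos(TH),np.sin(TH)],tip@[-np.sin(TH),np.cos(TH)])
E
```

```text
[0.4562 0.0618 0.0733] [-179.9714    0.0518   60.7032] [-1.4805 -1.6876 -2.0062]
[0.4562 0.0618 0.0733] [-179.9767    0.0446   60.6888] [-1.6664 -1.8902 -2.0651]
[0.4563 0.0618 0.0734] [-179.9836    0.0369   60.6808] [-1.522  -1.2813 -1.0009]
free tip in holder 0.0005860669969962001 0.10199181213896928
```

View pics/w4.png

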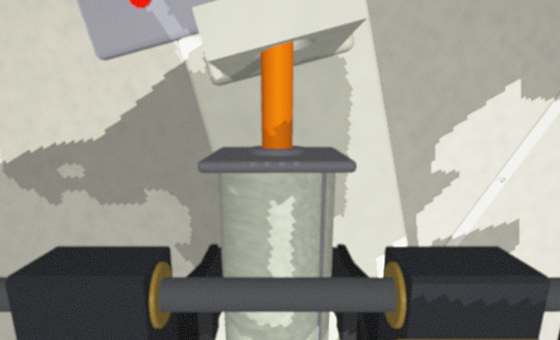

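The pin is inside the left cup (it vanishes under the cheek's edge at (277,42)), and the ~2 N force shows it touching the floor. Next I compress.

In the tool's units: 0.018 m is 0.36, 0.012 m is 0.24.

Request:
steer_hand(rows=[{"sx":0.12,"aperture":0.03},{"sx":0.24,"aperture":0.03},{"sx":0.36,"aperture":0.03},{"sx":0.36,"aperture":0.03},{"sx":0.36,"aperture":0.03}])

```text
time_s: 6.47
tool_pos: [0.4646, 0.0766, 0.073]
tool_rot: [-179.9, 0.2, 60.7]
force: [-3.0, -6.5, -0.6]
grip_width: 0.0451
grasp_force: 55.0
```

```bash
python3 - <<'E'
from h import *
np.set_printoptions(precision=4,suppress=True)
w=P('wrist');o=env.get_obs();print(o['tool_pos'],o['tool_rot'],o['force'])
b=blobs(w,(5,130,90),(20,255,255),(240,0,330,170),50);print(b)
r=np.radians(o['tool_rot'][2]);d=np.array([np.cos(r),np.sin(r)])
for k in(.102,-.102):
    q=np.array(o['tool_pos'])[:2]+k*d-C;print(k,q@[np.cos(TH),np.sin(TH)],q@[-np.sin(TH),np.cos(TH)])
for a in(70,75.6): go(*(H(0,.099)-.081*np.array([np.cos(np.radians(a)),np.sin(np.radians(a))])),.074,a)
E
```

```text
[0.4645 0.0764 0.073 ] [-179.9406    0.2166   60.6756] [-3.8125 -6.1731 -0.4492]
[(np.int32(1489), array([277.4, 123.6]), array([292,  96]), array([273, 149]))]
0.102 0.004960892200763781 0.11816955627547007
-0.102 -0.04757806102433038 -0.07894883047221853
shift [ 0.0023  0.0133 -0.001  -9.3244]
shift [  0.0039   0.021   -0.001  -14.9244]
```

Request:
steer_hand(rows=[{"sx":0.02,"sy":0.1,"rz":-0.37,"aperture":0.03},{"sx":0.04,"sy":0.21,"rz":-0.74,"aperture":0.03},{"sx":0.06,"sy":0.32,"rz":-1.12,"aperture":0.03},{"sx":0.08,"sy":0.42,"rz":-1.5,"aperture":0.03},{"sx":0.08,"sy":0.42,"rz":-1.5,"aperture":0.03},{"sx":0.08,"sy":0.42,"rz":-1.5,"aperture":0.03},{"sx":0.08,"sy":0.42,"rz":-1.5,"aperture":0.03}])

```text
time_s: 7.1
tool_pos: [0.4854, 0.069, 0.0731]
tool_rot: [-179.9, 0.2, 75.6]
force: [-2.7, -7.6, -1.3]
grip_width: 0.045
grasp_force: 55.0
```

```bash
python3 - <<'E'
from h import *
np.set_printoptions(precision=4,suppress=True)
w=P('wrist');t=P('top');s=P('side');o=env.get_obs();print(o['tool_pos'],o['tool_rot'],o['force'])
r=np.radians(o['tool_rot'][2]);d=np.array([np.cos(r),np.sin(r)])
for k in(.102,-.102):
    q=np.array(o['tool_pos'])[:2]+k*d-C;print(k,q@[np.cos(TH),np.sin(TH)],q@[-np.sin(TH),np.cos(TH)])
go(*H(0,.003),.073,75.6)
a=np.zeros((600,800,3),np.uint8);a[:360,:560]=w['color'][:360];a[360:600,:420]=cv2.resize(t['color'][220:300,190:330],None,fx=3,fy=3);a[360:600,420:756]=cv2.resize(s['color'][190:310,240:408],None,fx=2,fy=2)
cv2.imwrite('pics/w5.png',a)
E
```

```text
[0.4854 0.0689 0.0731] [-179.96      0.2003   75.63  ] [-2.4536 -8.4011 -1.236 ]
0.102 0.0007260399171341281 0.1195790358054253
-0.102 0.0008330005173784142 -0.08442093615396001
shift [-0.0146 -0.0008  0.0001  0.03  ]
```

View pics/w5.png

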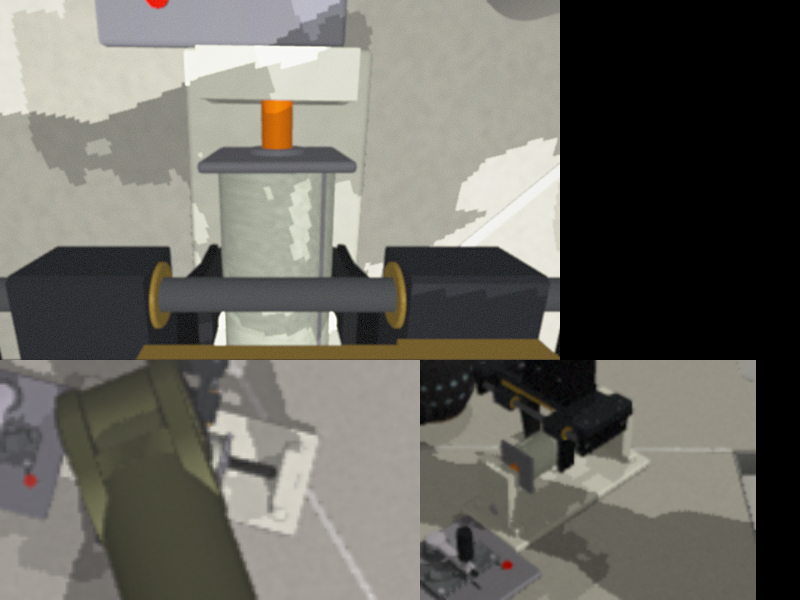

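Spindle is aligned with the cups, and the stub (top crop (275,468)) is inside the right cheek with the pin compressed. Now I back off into the right cup.

Request:
steer_hand(rows=[{"sx":-0.1,"sy":-0.02,"aperture":0.03},{"sx":-0.2,"sy":-0.02,"aperture":0.03},{"sx":-0.28,"sy":-0.02,"aperture":0.03},{"sx":-0.31,"sy":-0.02,"aperture":0.03},{"sx":-0.31,"sy":-0.02,"sz":0.02,"aperture":0.03},{"sx":-0.31,"sy":-0.02,"sz":0.02,"aperture":0.03}])

```text
time_s: 7.75
tool_pos: [0.4817, 0.0566, 0.0728]
tool_rot: [179.9, -0.0, 75.7]
force: [1.6, -3.8, -1.1]
grip_width: 0.0454
grasp_force: 55.0
```

```bash
python3 - <<'E'
from h import *
np.set_printoptions(precision=4,suppress=True)
w=P('wrist');o=env.get_obs();print(o['tool_pos'],o['tool_rot'],o['force'])
r=np.radians(o['tool_rot'][2]);d=np.array([np.cos(r),np.sin(r)])
for k in(.102,-.102):
    q=np.array(o['tool_pos'])[:2]+k*d-C;print(k,q@[np.cos(TH),np.sin(TH)],q@[-np.sin(TH),np.cos(TH)])
b=blobs(w,(5,130,90),(20,255,255),(240,0,330,170),50);print(b)
E
```

```text
[0.4816 0.0566 0.0728] [179.9236  -0.0197  75.7133] [ 1.6308 -2.5066 -1.7487]
0.102 -7.38265823980034e-05 0.10665555676584042
-0.102 0.000329483402939866 -0.09734404455988697
[(np.int32(2735), array([276.9, 102.7]), array([266,  59]), array([289, 148]))]
```

Request:
steer_hand(rows=[{"sx":-0.04,"sz":0.02,"aperture":0.03},{"sx":-0.08,"sz":0.02,"aperture":0.03},{"sx":-0.08,"sz":0.02,"aperture":0.03},{"sx":-0.08,"sz":0.02,"aperture":0.03}])

```text
time_s: 8.13
tool_pos: [0.4811, 0.0561, 0.0721]
tool_rot: [179.9, -0.3, 75.8]
force: [4.3, 4.6, -2.6]
grip_width: 0.0453
grasp_force: 55.0
```

Request:
steer_hand(rows=[{"aperture":0.052},{"aperture":0.056},{"aperture":0.06},{"aperture":0.06},{"aperture":0.06},{"aperture":0.06}])

```text
time_s: 8.63
tool_pos: [0.4797, 0.0524, 0.0715]
tool_rot: [-180.0, 0.0, 75.7]
force: [0.9, 0.0, -0.4]
grip_width: 0.0596
grasp_force: 0.0
```

```bash
python3 - <<'E'
from h import *
np.set_printoptions(precision=4,suppress=True)
w=P('wrist');s=P('side');o=env.get_obs();print(o['tool_pos'],o['force'],o['grip_width'])
for p in((0,.089,.071),(0,.054,.071),(-.026,.054,.097)):print(p,proj(w,[*H(p[0],p[1]+.003),p[2]]))
a=np.zeros((600,800,3),np.uint8);a[:360,:560]=w['color'][:360];a[360:600,:336]=cv2.resize(s['color'][190:310,240:408],None,fx=2,fy=2)
cv2.imwrite('pics/w6.png',a)
E
```

```text
[0.4797 0.0524 0.0715] [-0.5894 -0.084   1.1256] 0.060077217729249524
(0, 0.089, 0.071) [279.6839  47.011 ]
(0, 0.054, 0.071) [279.4095 144.8044]
(-0.026, 0.054, 0.097) [198.2854 151.5832]
```

View pics/w6.png

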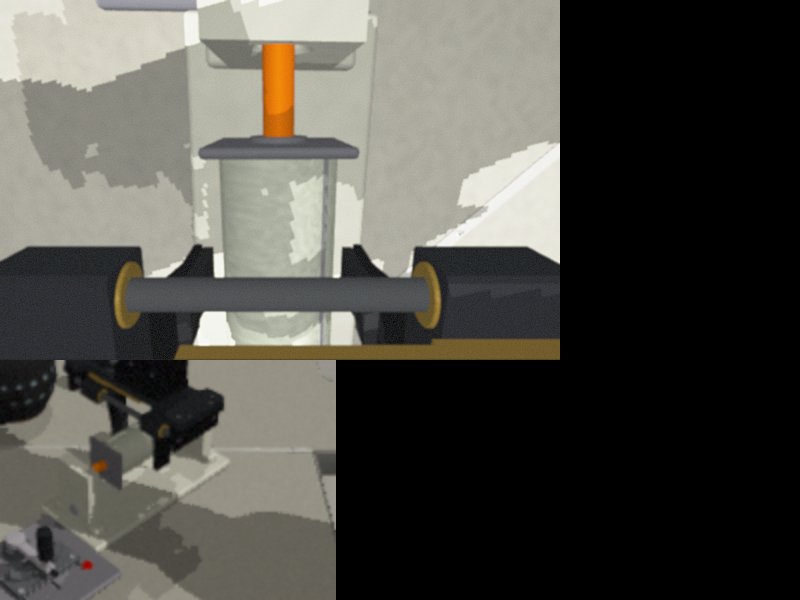

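After release the roll sits between the cups, pin entering the left cup at (279,45). Force went to +4.6 N just before letting go, so the stub bottomed. I rise clear and take a check view.

Request:
steer_hand(rows=[{"aperture":0.075},{"sz":-0.4,"aperture":0.075},{"sz":-0.9,"aperture":0.075},{"sz":-1.4,"aperture":0.075},{"sz":-1.6,"aperture":0.03},{"sz":-1.6,"aperture":0}])

```text
time_s: 9.23
tool_pos: [0.4817, 0.0526, 0.1539]
tool_rot: [179.7, -0.0, 75.7]
force: [0.7, -0.5, 0.1]
grip_width: 0.0677
grasp_force: 0.0
```

```bash
python3 - <<'E'
from h import *
print(H(-.045,.2155));go(*H(-.045,.2155),.15,75.6);print(env.get_obs()['qpos'])
E
```

```text
[0.49030643 0.27202072]
shift [ 0.2147 -0.0459  0.0039  0.0924]
[ 38.0288285    4.63665759 -48.80047857 111.09627103   3.95295441
  65.62402247 -26.60295178]
```

The manual's scale: shifts go in units of 50 mm and turns go in units of 10 degrees. Converting my numbers, 0.214 m is 4.28, 0.18 m is 3.6.

Request:
steer_hand(rows=[{"sx":0.72,"sy":-0.16,"aperture":0},{"sx":1.44,"sy":-0.3,"aperture":0},{"sx":2.16,"sy":-0.46,"aperture":0},{"sx":2.88,"sy":-0.62,"aperture":0},{"sx":3.6,"sy":-0.76,"aperture":0},{"sx":4.28,"sy":-0.92,"aperture":0},{"sx":4.28,"sy":-0.92,"aperture":0},{"sx":4.28,"sy":-0.92,"aperture":0}])

```text
time_s: 9.9
tool_pos: [0.486, 0.2739, 0.1498]
tool_rot: [-179.8, -0.0, 76.0]
force: [0.7, -0.1, -0.1]
grip_width: 0.0164
grasp_force: 0.0
```

```bash
python3 - <<'E'
from h import *
np.set_printoptions(precision=4,suppress=True)
t=P('top');s=P('side');o=env.get_obs();print(o['tool_pos'],o['tool_rot'],o['grip_width'])
a=np.zeros((600,800,3),np.uint8);a[:285,:480]=cv2.resize(t['color'][215:286,190:310],None,fx=4,fy=4)[:285,:480];a[285:600,:441]=cv2.resize(s['color'][200:305,230:377],None,fx=3,fy=3)
cv2.imwrite('pics/w7.png',a)
for nm,c,sc,o0 in(('top',t,4,(190,215)),('side',s,3,(230,200))):
    for p in((-.045,.185,.08),(0,.089,.071),(0,-.089,.071),(0,.057,.071),(0,-.051,.071),(-.026,.057,.045),(-.026,.057,.097),(-.026,-.051,.097),(.026,.057,.097),(.026,-.051,.097)):
        q=(proj(c,[*H(*p[:2]),p[2]])-o0)*sc; print(nm,p,q+([0,0] if nm=='top' else [0,285]))
E
```

```text
[0.4876 0.2701 0.15  ] [-179.9044    0.1175   75.699 ] 0.008139041996056922Traceback (most recent call last):
  File "<stdin>", line 4, in <module>
ValueError: could not broadcast input array from shape (284,480,3) into shape (285,480,3)
```

```bash
python3 - <<'E'
from h import *
np.set_printoptions(precision=4,suppress=True)
t=P('top');s=P('side');o=env.get_obs();print(o['tool_pos'],o['tool_rot'],o['grip_width'])
a=np.zeros((600,800,3),np.uint8);a[:284,:480]=cv2.resize(t['color'][215:286,190:310],None,fx=4,fy=4);a[285:600,:441]=cv2.resize(s['color'][200:305,230:377],None,fx=3,fy=3)
cv2.imwrite('pics/w7.png',a)
for nm,c,sc,o0 in(('top',t,4,(190,215)),('side',s,3,(230,200))):
    for p in((-.045,.185,.08),(0,.089,.071),(0,-.089,.071),(0,.057,.071),(0,-.051,.071),(-.026,.057,.045),(-.026,.057,.097),(-.026,-.051,.097),(.026,.057,.097),(.026,-.051,.097)):
        q=(proj(c,[*H(*p[:2]),p[2]])-o0)*sc; print(nm,p,q+([0,0] if nm=='top' else [0,285]))
E
```

```text
[0.4883 0.2691 0.1506] [-179.9745    0.1059   75.5631] 0.003289953486979604
top (-0.045, 0.185, 0.08) [-31.8705 143.5409]
top (0, 0.089, 0.071) [121.3628 112.9937]
top (0, -0.089, 0.071) [371.7933 173.5684]
top (0, 0.057, 0.071) [166.2485 123.8507]
top (0, -0.051, 0.071) [318.176  160.5993]
top (-0.026, 0.057, 0.045) [160.693  161.2283]
top (-0.026, 0.057, 0.097) [153.3045 159.9278]
top (-0.026, -0.051, 0.097) [308.3275 197.5145]
top (0.026, 0.057, 0.097) [171.9883  85.2336]
top (0.026, -0.051, 0.097) [326.4536 122.5053]
side (-0.045, 0.185, 0.08) [101.1741 507.8448]
side (0, 0.089, 0.071) [158.467  426.4995]
side (0, -0.089, 0.071) [313.5652 331.1342]
side (0, 0.057, 0.071) [188.5363 408.0107]
side (0, -0.051, 0.071) [282.8077 350.0461]
side (-0.026, 0.057, 0.045) [211.9417 448.9312]
side (-0.026, 0.057, 0.097) [211.8164 396.8999]
side (-0.026, -0.051, 0.097) [307.5204 337.8736]
side (0.026, 0.057, 0.097) [165.1821 367.1797]
side (0.026, -0.051, 0.097) [260.6352 311.5113]
```

View pics/w7.png

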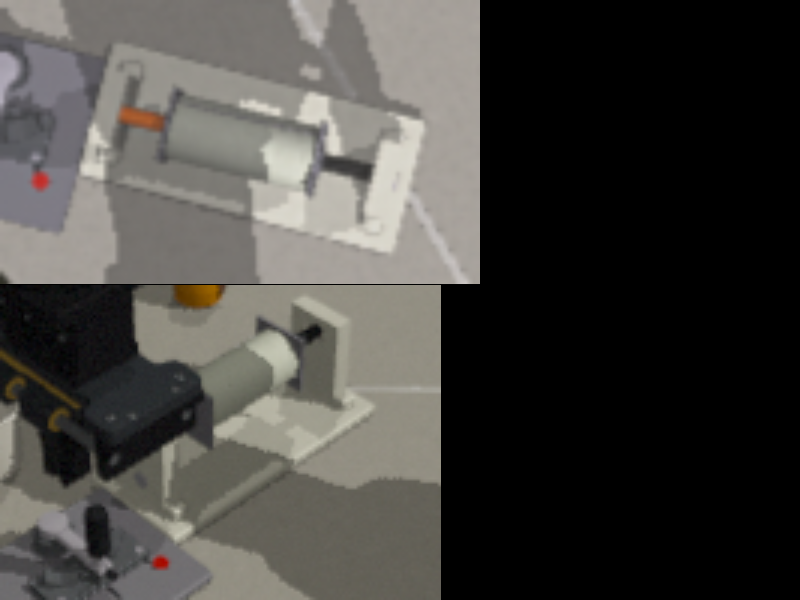

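Roll view matches a fitted position: stub enters the right cheek at top-crop (372,172) and side-crop (315,331), both as predicted. The knob at side-crop (97,508) is as predicted too. Next is the lever.

```bash
python3 -c "
from h import *
go(*H(-.045,.220),.066,75.6);go(*H(-.040,.174),.066,75.6)"
```

```text
shift [ 0.0078  0.0012  0.0846 -0.0369]
shift [-0.0382  0.0062  0.0846 -0.0369]
```

Request:
steer_hand(rows=[{"sx":0.16,"sy":0.02,"aperture":0},{"sx":0.16,"sy":0.02,"sz":0.6,"aperture":0},{"sx":0.16,"sy":0.02,"sz":1.2,"aperture":0},{"sx":0.16,"sy":0.02,"sz":1.68,"aperture":0},{"sx":0.16,"sy":0.02,"sz":1.68,"aperture":0},{"sx":0.16,"sy":0.02,"sz":1.68,"aperture":0}])

```text
time_s: 10.6
tool_pos: [0.4906, 0.2779, 0.0668]
tool_rot: [-179.9, 0.1, 75.7]
force: [-0.8, 0.7, 0.2]
grip_width: 0.0006
grasp_force: 0.0
```

```bash
python3 -c "
from h import *
go(*H(-.045,.220),.066,75.6);go(*H(-.040,.172),.066,75.6)"
```

```text
shift [-0.0013  0.0011  0.0008  0.0546]
shift [-0.0493  0.0061  0.0008  0.0546]
```

In the tool's units: -0.049 m is -0.98, -0.043 m is -0.86.

Request:
steer_hand(rows=[{"sx":-0.2,"sy":0.02,"aperture":0},{"sx":-0.4,"sy":0.04,"aperture":0},{"sx":-0.56,"sy":0.06,"aperture":0},{"sx":-0.72,"sy":0.08,"aperture":0},{"sx":-0.86,"sy":0.1,"aperture":0},{"sx":-0.98,"sy":0.12,"aperture":0},{"sx":-0.98,"sy":0.12,"aperture":0}])

```text
time_s: 11.18
tool_pos: [0.4877, 0.2307, 0.0698]
tool_rot: [179.6, -0.4, 75.6]
force: [4.1, 5.4, -2.8]
grip_width: 0.0007
grasp_force: 2.8
```

```bash
python3 - <<'E'
from h import *
s=P('side');o=env.get_obs();print(o['tool_pos'],o['force'])
print(blobs(s,(0,0,0),(180,255,45),(240,260,300,300),60)[:3])
for a in(0,.3,.45,.55): print(a,proj(s,[*H(.01-.055*np.cos(a),.185-.055*np.sin(a)),.06]))
E
```

```text
[0.48773682 0.23069542 0.06979829] [ 4.02762333  4.57556752 -2.76619645]
[(np.int32(631), array([275.5, 271.2]), array([252, 260]), array([299, 271]))]
0 [264.19186754 281.14929429]
0.3 [269.1576271  276.84838048]
0.45 [270.89705968 274.42405231]
0.55 [271.75663403 272.74701555]
```

Request:
steer_hand(rows=[{"sx":0.4,"aperture":0},{"sx":0.9,"aperture":0},{"sx":0.9,"sz":-0.8,"aperture":0},{"sx":0.9,"sz":-1.6,"aperture":0},{"sx":0.9,"sz":-2,"aperture":0},{"sx":1.4,"sy":0.8,"sz":-2,"aperture":0},{"sx":1.4,"sy":1.6,"sz":-2,"aperture":0},{"sx":1.4,"sy":1.6,"sz":-2,"aperture":0}])

```text
time_s: 11.9
tool_pos: [0.5875, 0.2725, 0.1685]
tool_rot: [179.6, -0.0, 75.2]
force: [-0.6, -2.5, -0.9]
grip_width: 0.0005
grasp_force: 0.0
```

```bash
python3 - <<'E'
from h import *
t=P('top');s=P('side');o=env.get_obs();print(o['tool_pos'],o['force'])
a=np.zeros((600,800,3),np.uint8);a[:320,:640]=cv2.resize(t['color'][210:290,150:310],None,fx=4,fy=4);a[320:600,:448]=cv2.resize(s['color'][190:330,190:414],None,fx=2,fy=2);cv2.imwrite('pics/w8.png',a)
print(blobs(s,(0,0,0),(180,255,45),(240,260,300,300),40)[:3])
E
```

```text
[0.58186685 0.27478232 0.16768465] [-0.44375316 -0.2544592  -0.19137698]
[(np.int32(116), array([270.3, 272.1]), array([268, 264]), array([272, 280]))]
```

View pics/w8.png

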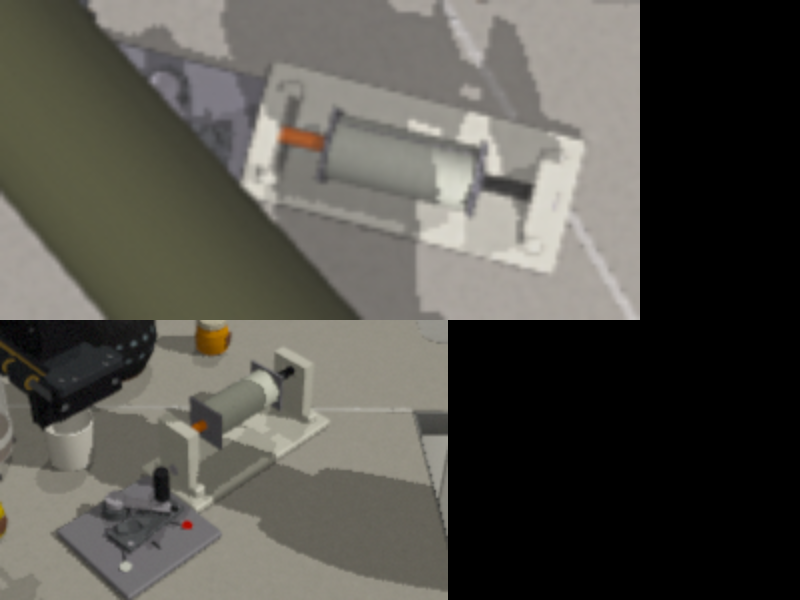

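The lever now points at the red dot: the knob at side (270,272) matches +0.55. The roll is still seated and the robot is clear with ~0 N on the wrist, so I hand in.

Request:
steer_hand(rows=[{"aperture":0},{"aperture":0},{"aperture":0},{"aperture":0}])

```text
time_s: 12.33
tool_pos: [0.5787, 0.2782, 0.168]
tool_rot: [180.0, 0.0, 75.8]
force: [-0.1, 0.5, 0.5]
grip_width: 0.0003
grasp_force: 0.0
```

```bash
python3 -c "
from cell import env
print(env.sign_off())"
```

```text
the job is handed in; nothing more can be done
None
```

The roll is fitted in both cups and released, the drag lever is in the red-dot notch, and the job was handed in at about 12.3 s; the camera views agree, but the sign-off returned no verdict.

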